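# Walk the tube heater onto its sprung contacts

## Robot

A 6-joint arm with a two-finger parallel gripper is mounted at the origin on the work surface. World frame = base frame: x ahead of the robot, y to its left, z up, the work surface at z = 0. Lengths are in mm, angles in rad, forces in N, time in s.
With the tool pointing down it reaches from about 275 to 1000 mm from the base axis. Payload 8.4 kg.
Tool frame: the origin (TCP) lies at the very end of the fingers, on their centre line; the grasp point (between the pads) lies 19 mm behind it (r.pinch_z is the distance from the TCP to the grasp point, in mm); z points along the fingers, y is the line along which they close (so a half turn about z gives the same grasp; the last joint's range is limited). The gripper opens to 85 mm and grips with 20 to 120 N. Pads are 22 mm wide; open, the fingers measure 114 mm over their backs; the gripper's body (76 mm by 85 mm) begins 54 mm behind the grasp point. The pads swing forward as they close: fully open they stand 13 mm farther back than shut.
Start: joints at [-1.285, 0.353, 1.633, -0, 1.155, -0.002], TCP at [177.401, -599.297, 231.281] pointing down, gripper open.
Joint ranges: [-2.63, 2.63], [-0.92, 2.1], [0.06, 2.66], [-1.3, 4.44], [0, 2.69], [-3.02, 3.02]. Speed limits (rad/s): [2.22, 2.22, 2.79, 3.14, 3.14, 3.14].

## Interface

Orientations are given as [roll, pitch, yaw] about the fixed x, y, z axes, in that order (R = Rz(yaw) Ry(pitch) Rx(roll)).
In Python, from rig import r gives the robot as it stands.
- The arm moves only by the tool carry_out, never from a script. Its argument "series" is a list of rows, each a list of 7 numbers: the turn, a rotation vector about the tool's x, y, z as a fraction of full scale, then the shift along the tool's x, y, z as a fraction of full scale, then the gripper command: -1 is fully open, 1 is shut, values between are in proportion. A call has 1 to 8 rows; each row is the pose to reach, as a shift and turn from the pose commanded when the call began, along the tool's axes at that moment, turning the shorter way round; what a row does not reach only later rows make up. Full scale, the value 1, is 0.25 m for a shift and pi rad for a turn. A row lasts 1/8 s, in which the tool goes at most 62.5 mm and 10.7 degrees, less where a joint would pass 70% of its speed; a pose out of reach is approached as far as the arm can. A call with a number of a shift or a turn outside -1 to 1 is refused whole. A call with a gripper value outside its range is refused whole. The fingers move at their own pace and stop on an object; "force" is the grip in N (left out, the last holds). Time passes only in rows, so rows that repeat a pose let the fingers close. It gives the time, the measured TCP pose, the force, the opening and the grip force at its end, in the units of the state.
- r.sense(): the state, without advancing time (a new reading comes with each control period).
- r.grab_frame(name): name is "side" or "top"; returns the picture (480x640x3 uint8, red, green, blue); there is no depth.
- r.get_calibration(name): a dict with "K" (3x3 intrinsics, pixels), "distortion" ([k1, k2, p1, p2, k3] as OpenCV has them; the pictures are not rectified), "pose" (4x4, takes a point from camera to world coordinates). Camera axes: x right, y up, looking along -z (the intrinsics and any distortion apply to the point x, -y, -z); pixel columns grow to the right and rows downward; lengths in mm; the calibration is good to about 2 mm. A picture is of the moment at which its call begins. get_calibration takes no time and is no camera call.
- r.sign_off(): hands the job in; it is judged then, once.
Trained networks look in the newest picture that a camera, given by its name, has taken for a name from the list of things; names that differ only in an ending like _2 or _b are one class to them, and where a whole thing is asked for, a point or a joint stands for the part that bears it (a point fixed in the world has none). Each returns a list of dicts, best first, with "score" (0 to 1); they miss things now and then, are a little off and sometimes report something else, mostly with a low value. They report only what shows in the picture. A call takes as long as a camera call. They do not tell look-alikes from the thing itself.
- r.silhouettes(camera, label): "region" (480x640 bool, what is visible of it) and "position" ([row, column] in pixels, amid what is visible of it).
The state is a dict: "clock": time; "qpos": joint angles; "qvel": joint speeds; "joint_efforts": joint torques, N m; "eef_pos": TCP position; "tcp_rot": TCP orientation; "contact_force": force on the tool from outside, world axes, zero at the start; "wrist_torque": the same for the moment, N m; "opening": opening from 0.0 (shut) to 1.0 (fully open); "grasp_force": force on a finger pad.
Only numpy, scipy, OpenCV 4.12 (cv2) and the standard library are available. Lean on these libraries where they do the work, as an engineer would, in place of code of your own. Each camera call takes 0.05 s, during which the arm holds its last target. There are 200 camera calls.

## Task

Walk the heavy white tube heater forward into its dock until its back presses both sprung brass plungers of the rail in by more than 2 mm each, neither of them to its bottom, with the heater centred on the rail to within 2 cm. It is too heavy to shove straight: push gently at alternate ends of its front so that it swings ahead, never with more than 17 N on it. Keep it level on its feet, leave the other things where they are, and leave the heater standing still.

Things in the scene. Friction and masses are not known exactly. Their poses are not given: they have to be found in the camera images.
- heater: Heavy white tube heater (about 3.5 kg), a box 100 mm deep (its x), 190 mm wide (its y), 64 mm high, on four rubber feet at x = +-25, y = +-55 mm; wells in an aluminium block on top, dark display amid its front. Origin: centre of its underside, on the bench. Its x points from the front face (x = -50 mm, facing the robot) to the flat back face (x = +50 mm, facing the dock).
- push_l (a point): Point on the heater's front face, 82 mm left of its middle, 30 mm above the bench. Pushed here square to the face it moves at about 8 to 12 N, turns clockwise from above and swings about the feet of its other end (about 50 mm past the middle). Fingers that bear down on the face add a lot of force: let the push rise by a few mm, and touch slowly. At the middle of the face it would need 18 to 23 N.
- push_r (a point): The like point near the right end (heater y = -82 mm); pushing here turns the heater anticlockwise about its left feet.
- dock: Fixed grey dock rail, 230 mm long (its y), 45 mm deep, 50 mm high, across the lane beyond the heater. Origin: middle of its front face at bench level; x points away from the robot, square to that face; y to the left. Two brass plungers, 16 mm thick, stick out 12 mm when free (tips at x = -12 mm), at y = +-60 mm, z = 30 mm. Heater's back face at x = -8 mm: both pressed in 4 mm.
- plunger_l (a joint): Left (dock y = +60 mm) sprung plunger: 0 free, grows as it is pressed in, bottom at 0.008 m. The spring is about 0.6 N per mm; the heater's feet hold against both springs.
- plunger_r (a joint): Right (dock y = -60 mm) sprung plunger, the same.
- scale: Bystander: flat pocket scale, 130 x 105 x 22 mm, left of the lane. Origin: centre of its underside.
- bottle: Bystander: white bottle with a red cap, 56 mm thick, 100 mm high, right of the lane. Origin: centre of its underside.
- jar: Bystander: small amber jar, 40 mm thick, 50 mm high, left of the lane near the rail. Origin: centre of its underside.
- tape: Bystander: roll of tape, 90 mm across, 24 mm high, far left. Origin: centre of its underside.
- screwdriver: Bystander: screwdriver lying far right.
- carton: Bystander: small carton, 50 x 80 x 50 mm, far right. Origin: centre of its underside.
- beaker: Bystander: glass beaker, 66 mm wide, 85 mm high, near right. Origin: centre of its underside.
Mind the look-alikes: they are no part of the job. Leave any purple look-alike of the heater alone.

How it is judged:
By the outcome, as a careful person would: the job done as asked, in the order asked, and still so for the second after the job is handed in, with the robot touching nothing.
It also fails if it takes over 72 s, if anything falls off the work surface, if the arm or the gripper's body presses on something with over 40 N, if the wrist force passes 120 N, or if a joint passes its speed limit or range.

## Working session

There is one attempt and no reset: what is moved stays moved. The work goes in short steps, Python scripts to look and compute and a tool call to move; the robot and the scene stay as the last step left them, time stands still between calls to the robot, and variables do not carry over. Pictures are saved under pics/ and viewed, at most 10 in all, crops included, and the job is handed in when it is done.

Besides the shell and the picture viewer there is one more tool, called after ">>>" as name([rows], argument=value, ...), one row to a line, values as JSON. carry_out: Moves the arm, as the interface text tells. Its arguments: {"type":"object","properties":{"series":{"type":"array"},"force":{"type":"number"}},"required":["series"]}

```bash
mkdir -p pics; ls
python3 - <<'E'
from rig import r
import cv2
s=r.sense();print(s)
for n in("top","side"):
    cv2.imwrite(f"pics/{n}0.png",r.grab_frame(n)[:,:,::-1])
    c=r.get_calibration(n);print(n,c)
    for l in("heater","dock"):
        for d in r.silhouettes(n,l):print(n,l,d["score"],d["position"],d["region"].sum())
E
```

```text
pics
{'clock': 0.0, 'qpos': array([-1.28539926e+00,  3.53643606e-01,  1.63416325e+00,  1.22261347e-06,
        1.15520804e+00, -2.38041436e-03]), 'qvel': array([ 0.00182705, -0.00038995,  0.00059025, -0.00025641, -0.00010415,
        0.00088493]), 'joint_efforts': array([ 1.94766704e-03, -6.05245042e+01, -3.42069197e+01,  2.04882363e-04,
        9.05363326e-03, -3.13500394e-06]), 'eef_pos': array([ 177.26108772, -598.81860841,  230.55206673]), 'tcp_rot': array([-3.14017041e+00, -4.50337226e-06,  2.87776987e-01]), 'contact_force': array([ 0.36407482, -0.18762885,  0.0211736 ]), 'wrist_torque': array([ 0.03807476,  0.01194896, -0.00701615]), 'grasp_force': 0.0, 'opening': 1.003042792751582}
top {'K': array([[593.44847091,   0.        , 327.72676578],
       [  0.        , 593.44847091, 246.86674107],
       [  0.        ,   0.        ,   1.        ]]), 'distortion': array([-0.00399595,  0.        ,  0.        ,  0.        ,  0.        ]), 'pose': array([[-1.13394313e-02,  9.83769263e-01, -1.79079463e-01,
         1.89000065e+02],
       [-9.99931710e-01, -1.06496923e-02,  4.81248380e-0
[... 352 characters left out ...]
: array([[543.12033534,   0.        , 317.30824599],
       [  0.        , 543.12033534, 245.25384436],
       [  0.        ,   0.        ,   1.        ]]), 'distortion': array([0.00448124, 0.        , 0.        , 0.        , 0.        ]), 'pose': array([[-7.24452670e-01,  5.26860495e-01, -4.44506858e-01,
        -7.70106146e+01],
       [-6.89096284e-01, -5.70119542e-01,  4.47336583e-01,
         6.00726838e+02],
       [-1.77380728e-02,  6.30382206e-01,  7.76082234e-01,
         1.00946996e+03],
       [ 0.00000000e+00,  0.00000000e+00,  0.00000000e+00,
         1.00000000e+00]])}
side heater 0.96 [313.6, 326.6] 4981
side heater 0.83 [446.6, 265.9] 6936
side heater 0.59 [216.9, 314.8] 3643
```

View pics/top0.png

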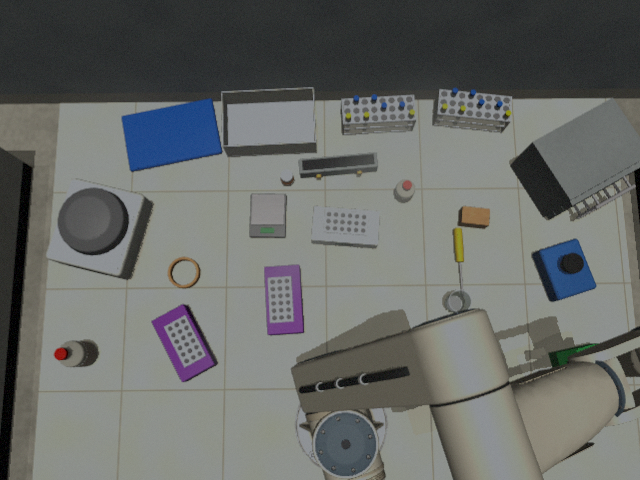

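View pics/side0.png

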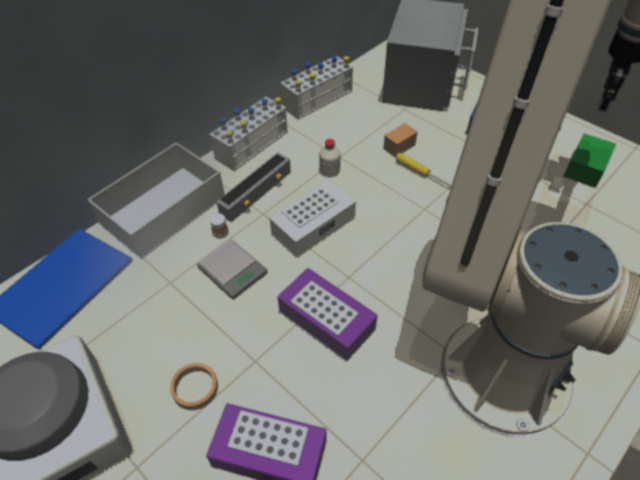

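The white heater is at about (345,226) px in the top view, with the dock rail and its two brass plungers at (338,164). The two purple look-alikes are at (284,299) and (183,344). Next I fit the heater and dock boxes.

```bash
cat > est.py <<'E'
import numpy as np, cv2
from scipy.optimize import minimize
from rig import r
def proj(n,P):
    c=r.get_calibration(n);T=np.linalg.inv(c["pose"])
    q=(np.c_[P,np.ones(len(P))]@T.T)[:,:3]*[1,-1,-1]
    return cv2.projectPoints(q,np.zeros(3),np.zeros(3),c["K"],c["distortion"])[0][:,0]
def corners(p,x0,x1,w,h,z0=0):
    P=np.array([[x,y,z] for x in(x0,x1) for y in(-w/2,w/2) for z in(z0,h)],float)
    a=p[2];R=np.array([[np.cos(a),-np.sin(a)],[np.sin(a),np.cos(a)]])
    P[:,:2]=P[:,:2]@R.T+p[:2];return P
S=8
def soft(n,P):
    m=np.zeros((480*S,640*S),np.uint8)
    return m
def cost(p,regs,dims):
    t=0
    for n,reg in regs.items():
        h=cv2.convexHull(proj(n,corners(p,*dims)).astype(np.float32))
        ys,xs=np.nonzero(reg);y0,y1,x0,x1=ys.min()-15,ys.max()+15,xs.min()-15,xs.max()+15
        m=np.zeros(((y1-y0)*S,(x1-x0)*S),np.uint8)
        cv2.fillConvexPoly(m,np.round(((h[:,0]-[x0,y0]+.5)*S)).astype(np.int32),1)
        a=cv2.resize(m.astype(np.float32),(x1-x0,y1-y0),interpolation=cv2.INTER_AREA)
        g=reg[y0:y1,x0:x1]
        t+=np.abs(a-g).sum()/g.sum()
    return t
def fit(regs,p0,dims):
    best=None
    for d in(0,.1,-.1):
        s=minimize(cost,np.array(p0)+[0,0,d],(regs,dims),method="Nelder-Mead",
          options=dict(initial_simplex=np.array(p0)+[0,0,d]+np.array([[0,0,0],[15,0,0],[0,15,0],[0,0,.08]]),xatol=.02,fatol=1e-5))
        if best is None or s.fun<best.fun:best=s
    return best.x,best.fun
H=(-50,50,190,64,3);D=(0,45,230,50)
def look(label,near,cams=("top","side")):
    regs={}
    for n in cams:
        r.grab_frame(n);u=proj(n,np.array([[*near[:2],40.]]))[0]
        L=[d for d in r.silhouettes(n,label) if np.hypot(*(np.array(d["position"])[::-1]-u))<45]
        if L:regs[n]=np.asarray(L[0]["region"])
    return regs
E
python3 - <<'E'
from est import *
c=r.get_calibration("top");
def ray(u,v,z):
    q=cv2.undistortPoints(np.array([[[u,v]]],float),c["K"],c["distortion"])[0,0]
    d=c["pose"][:3,:3]@[q[0],-q[1],-1];o=c["pose"][:3,3];return o+d*(z-o[2])/d[2]
h0=ray(345,223,40);d0=ray(338,164,30);print(h0,d0)
for l,p,d in(("heater",h0,H),("dock",d0-[22,0,0],D)):
    R=look(l,p)
    for k in([list(R)]+[[n] for n in R]):print(l,k,fit({n:R[n] for n in k},[p[0],p[1],0],d))
for l in("scale","bottle","jar"):
    L=r.silhouettes("top",l)
    for q in L:print(l,q["score"],q["position"],ray(*q["position"][::-1],20))
im=r.grab_frame("top")[130:260,250:430,::-1]
cv2.imwrite("pics/crop0.png",cv2.resize(im,None,fx=4.4,fy=4.4,interpolation=cv2.INTER_CUBIC))
E
```

```text
[562.39165476 -20.29093434  40.        ] [743.24671602  -2.92598109  30.        ]
heater ['top', 'side'] (array([ 5.53010129e+02, -1.97304604e+01, -9.62650611e-02]), np.float64(0.11806381444740857))
heater ['top'] (array([ 5.54252168e+02, -1.90733065e+01, -8.20143898e-02]), np.float64(0.05477054374488961))
heater ['side'] (array([ 5.51015633e+02, -1.99907142e+01, -8.76548799e-02]), np.float64(0.05519194248507868))
dock ['top', 'side'] (array([ 7.18481813e+02, -1.34494721e+00,  8.90688176e-02]), np.float64(0.1581684804531015))
dock ['top'] (array([ 7.19532845e+02, -1.53468474e+00,  8.46299598e-02]), np.float64(0.08796971516815374))
dock ['side'] (array([ 7.17608430e+02, -3.09170926e+00,  9.56502899e-02]), np.float64(0.0576483348968105))
scale 0.78 [216.5, 269.4] [588.67237021 199.5529438   20.        ]
bottle 0.88 [190.5, 400.9] [ 663.17151464 -187.37860109   20.        ]
bottle 0.35 [163.1, 335.9] [749.39978289   3.0279578   20.        ]
jar 0.5 [177.6, 285.6] [706.21243602 152.40237475  20.        ]
jar 0.48 [242.1, 456.0] [ 506.6876678  -342.14484388   20.        ]
```

View pics/crop0.png

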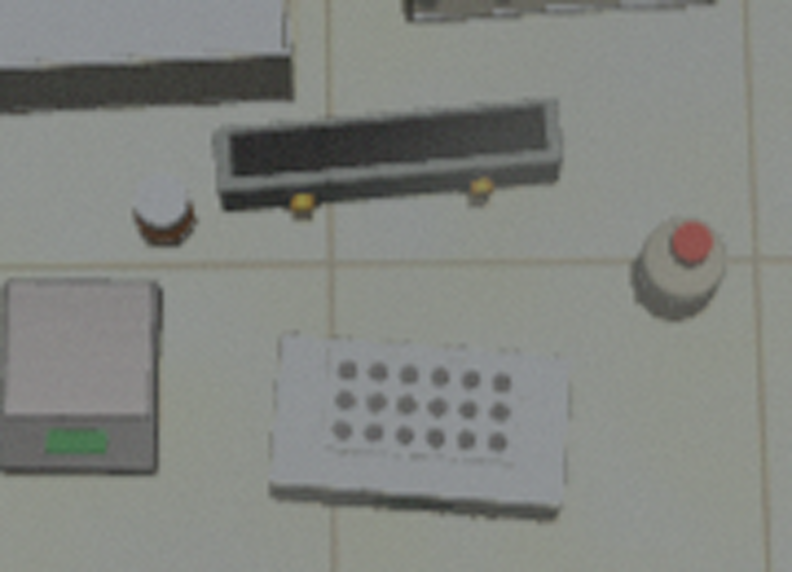

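The white heater's box fits at (553,-19.5) with yaw -0.09. The dock is at (718.5,-1.5) with yaw +0.09, leaving about 109 mm to walk with the lateral offset within 3 mm. Next I plan the approach behind the right push point.

```bash
cat > plan.py <<'E'
import numpy as np
def rel(c,t):
    "pose (x,y,z,yaw), tool down: numbers of one row taking c to t"
    d=np.array(t[:3])-c[:3];s,k=np.sin(c[3]),np.cos(c[3])
    return np.round([-(t[3]-c[3])/np.pi,(k*d[0]+s*d[1])/250,(s*d[0]-k*d[1])/250,-d[2]/250],4)
def swing(side,phi,n=8,dz=1.,a=61,b=132):
    for i in range(1,n+1):
        f=phi*i/n;x=b*np.sin(f)+a*(1-np.cos(f));y=a*np.sin(f)-b*(1-np.cos(f))
        m=1 if side=='R' else -1
        print([0,0,round(-m*f/np.pi,4),round(x/250,4),round(m*y/250,4),round(-dz*i/n/250,4),1])
E
python3 - <<'E'
from plan import *
c=(177.4,-599.3,231.3,.288);m=(321,-347,200,.1);t=(465,-94,120,-.09)
print(rel(c,m),rel(m,t),rel(t,(465,-94,27,-.09)))
swing('R',.12)
E
```

```text
[ 0.0598  0.8374 -0.8045  0.1252] [ 0.0605  0.6742 -0.9494  0.32  ] [-0.     0.    -0.     0.372]
[0, 0, -0.0048, np.float64(0.0079), np.float64(0.0036), -0.0005, 1]
[0, 0, -0.0095, np.float64(0.0159), np.float64(0.0071), -0.001, 1]
[0, 0, -0.0143, np.float64(0.024), np.float64(0.0104), -0.0015, 1]
[0, 0, -0.0191, np.float64(0.0321), np.float64(0.0137), -0.002, 1]
[0, 0, -0.0239, np.float64(0.0402), np.float64(0.0168), -0.0025, 1]
[0, 0, -0.0286, np.float64(0.0484), np.float64(0.0198), -0.003, 1]
[0, 0, -0.0334, np.float64(0.0567), np.float64(0.0227), -0.0035, 1]
[0, 0, -0.0382, np.float64(0.065), np.float64(0.0254), -0.004, 1]
```

>>> carry_out([
  [0, 0, 0.0598, 0.8374, -0.8045, 0.1252, 1],
  [0, 0, 0.0598, 0.8374, -0.8045, 0.1252, 1],
  [0, 0, 0.0598, 0.8374, -0.8045, 0.1252, 1],
  [0, 0, 0.0598, 0.8374, -0.8045, 0.1252, 1],
  [0, 0, 0.0598, 0.8374, -0.8045, 0.1252, 1],
  [0, 0, 0.0598, 0.8374, -0.8045, 0.1252, 1],
], force=40)

```text
clock: 1.65
eef_pos: [321.9, -344.8, 199.9]
tcp_rot: [-3.141, 0.0, 0.103]
contact_force: [-0.3, -0.6, 0.7]
opening: -0.002
grasp_force: 0.0
```

>>> carry_out([
  [0, 0, 0.0605, 0.6742, -0.9494, 0.32, 1],
  [0, 0, 0.0605, 0.6742, -0.9494, 0.32, 1],
  [0, 0, 0.0605, 0.6742, -0.9494, 0.32, 1],
  [0, 0, 0.0605, 0.6742, -0.9494, 0.32, 1],
  [0, 0, 0.0605, 0.6742, -0.9494, 0.32, 1],
  [0, 0, 0.0605, 0.6742, -0.9494, 0.32, 1],
])

```text
clock: 2.4
eef_pos: [466.5, -91.9, 119.2]
tcp_rot: [-3.141, 0.0, -0.086]
contact_force: [-0.5, 0.1, 0.2]
opening: 0.001
grasp_force: 0.0
```

>>> carry_out([
  [0, 0, 0, 0, 0, 0.18, 1],
  [0, 0, 0, 0, 0, 0.372, 1],
  [0, 0, 0, 0, 0, 0.372, 1],
  [0, 0, 0, 0.02, 0, 0.372, 1],
  [0, 0, 0, 0.04, 0, 0.372, 1],
  [0, 0, 0, 0.046, 0, 0.372, 1],
  [0, 0, 0, 0.05, 0, 0.372, 1],
  [0, 0, 0, 0.052, 0, 0.372, 1],
])

```text
clock: 3.4
eef_pos: [478.1, -95.2, 27.3]
tcp_rot: [3.142, -0.0, -0.09]
contact_force: [0.3, 0.9, -0.1]
opening: -0.003
grasp_force: 0.0
```

Run:
```python
from est import *
s=r.sense();print(s["eef_pos"],s["tcp_rot"],s["contact_force"])
im=r.grab_frame("side")[140:290,200:400,::-1]
cv2.imwrite("pics/crop1.png",cv2.resize(im,None,fx=4,fy=4,interpolation=cv2.INTER_CUBIC))
```

```text
[478.12296825 -95.16514112  27.26975091] [ 3.14155316e+00 -3.42715046e-04 -8.99359561e-02] [ 0.27167118  0.85017736 -0.08505789]
```

View pics/crop1.png

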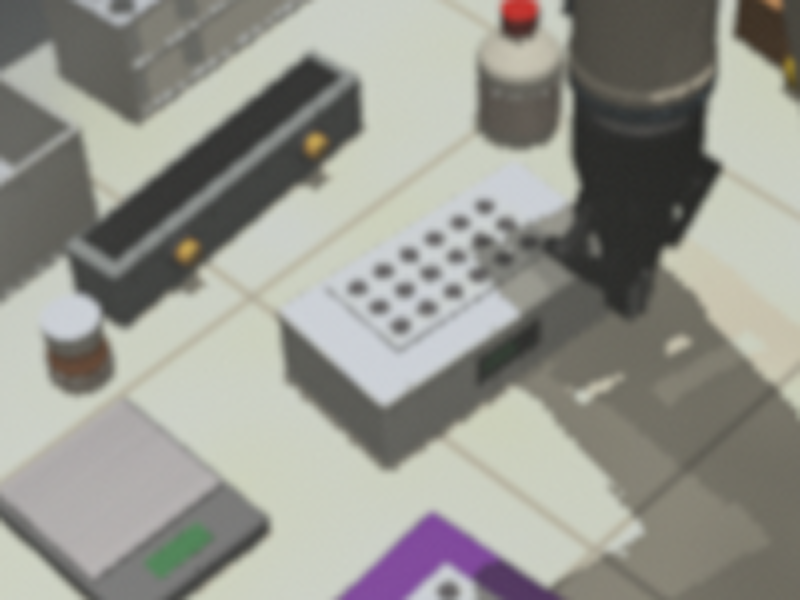

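The shut fingers (crop (630,300)) are standing just in front of the heater's right end. Next I creep into contact.

>>> carry_out([
  [0, 0, 0, 0.004, 0, 0, 1],
  [0, 0, 0, 0.007, 0, 0, 1],
  [0, 0, 0, 0.01, 0, 0, 1],
  [0, 0, 0, 0.013, 0, 0, 1],
  [0, 0, 0, 0.016, 0, 0, 1],
])

```text
clock: 4.08
eef_pos: [482.0, -95.6, 27.0]
tcp_rot: [-3.142, 0.0, -0.09]
contact_force: [0.6, 0.4, -1.1]
opening: -0.002
grasp_force: 0.0
```

>>> carry_out([
  [0, 0, 0, 0.003, 0, 0, 1],
  [0, 0, 0, 0.006, 0, 0, 1],
  [0, 0, 0, 0.009, 0, -0.0005, 1],
  [0, 0, 0, 0.012, 0, -0.001, 1],
])

```text
clock: 4.58
eef_pos: [483.6, -95.7, 27.0]
tcp_rot: [-3.141, 0.003, -0.09]
contact_force: [-6.8, -1.3, 3.4]
opening: -0.002
grasp_force: 3.4
```

>>> carry_out([
  [0, 0, -0.0048, 0.0079, 0.0036, -0.001, 1],
  [0, 0, -0.0095, 0.0159, 0.0071, -0.002, 1],
  [0, 0, -0.0143, 0.024, 0.0104, -0.003, 1],
  [0, 0, -0.0191, 0.0321, 0.0137, -0.004, 1],
  [0, 0, -0.0239, 0.0402, 0.0168, -0.005, 1],
  [0, 0, -0.0286, 0.0484, 0.0198, -0.006, 1],
  [0, 0, -0.0334, 0.0567, 0.0227, -0.007, 1],
  [0, 0, -0.0382, 0.065, 0.0254, -0.008, 1],
])

```text
clock: 5.58
eef_pos: [497.2, -103.3, 27.9]
tcp_rot: [-3.14, 0.007, 0.03]
contact_force: [-7.8, -1.4, -5.3]
opening: 0.002
grasp_force: 3.8
```

Run:
```python
from est import *
print(r.sense())
```

```text
{'clock': 5.575, 'qpos': array([-2.07506214e-01,  4.72056331e-01,  2.02149306e+00, -7.48246625e-04,
        6.54724590e-01,  1.33342229e+00]), 'qvel': array([-0.00691934,  0.01371214, -0.03509397, -0.00048294,  0.02366704,
       -0.12626461]), 'joint_efforts': array([  1.80526547, -59.19505477, -26.51453555,   0.59178198,
        -2.23438829,   0.16265491]), 'eef_pos': array([ 497.15311486, -103.29568572,   27.87647251]), 'tcp_rot': array([-3.14046048,  0.00660031,  0.03046661]), 'contact_force': array([-7.75869456, -1.44046248, -5.34386752]), 'wrist_torque': array([-0.21832851,  1.13772074,  0.00193507]), 'grasp_force': 3.757827691733837, 'opening': 0.0016896548160934097}
```

Run:
```python
from plan import *
np.set_printoptions(legacy='1.25')
swing('R',.18,8,0.2);print();swing('L',.18,8,.2)
```

```text
[0, 0, -0.0072, 0.0119, 0.0054, -0.0001, 1]
[0, 0, -0.0143, 0.024, 0.0104, -0.0002, 1]
[0, 0, -0.0215, 0.0362, 0.0153, -0.0003, 1]
[0, 0, -0.0286, 0.0484, 0.0198, -0.0004, 1]
[0, 0, -0.0358, 0.0608, 0.0241, -0.0005, 1]
[0, 0, -0.043, 0.0733, 0.028, -0.0006, 1]
[0, 0, -0.0501, 0.0858, 0.0317, -0.0007, 1]
[0, 0, -0.0573, 0.0985, 0.0352, -0.0008, 1]

[0, 0, 0.0072, 0.0119, -0.0054, -0.0001, 1]
[0, 0, 0.0143, 0.024, -0.0104, -0.0002, 1]
[0, 0, 0.0215, 0.0362, -0.0153, -0.0003, 1]
[0, 0, 0.0286, 0.0484, -0.0198, -0.0004, 1]
[0, 0, 0.0358, 0.0608, -0.0241, -0.0005, 1]
[0, 0, 0.043, 0.0733, -0.028, -0.0006, 1]
[0, 0, 0.0501, 0.0858, -0.0317, -0.0007, 1]
[0, 0, 0.0573, 0.0985, -0.0352, -0.0008, 1]
```

>>> carry_out([
  [0, 0, -0.0072, 0.0119, 0.0054, 0.001, 1],
  [0, 0, -0.0143, 0.024, 0.0104, 0.001, 1],
  [0, 0, -0.0215, 0.0362, 0.0153, 0.001, 1],
  [0, 0, -0.0286, 0.0484, 0.0198, 0.001, 1],
  [0, 0, -0.0358, 0.0608, 0.0241, 0.001, 1],
  [0, 0, -0.043, 0.0733, 0.028, 0.001, 1],
  [0, 0, -0.0501, 0.0858, 0.0317, 0.001, 1],
  [0, 0, -0.0573, 0.0985, 0.0352, 0.001, 1],
])

```text
clock: 6.58
eef_pos: [521.7, -111.4, 27.8]
tcp_rot: [-3.139, 0.007, 0.211]
contact_force: [-9.8, -1.8, 0.5]
opening: 0.003
grasp_force: 5.3
```

>>> carry_out([
  [0, 0, -0.0072, 0.0119, 0.0054, 0, 1],
  [0, 0, -0.0143, 0.024, 0.0104, 0, 1],
  [0, 0, -0.0215, 0.0362, 0.0153, 0, 1],
])

```text
clock: 6.95
eef_pos: [531.5, -113.4, 27.8]
tcp_rot: [-3.139, 0.007, 0.278]
contact_force: [-10.0, -2.7, -0.5]
opening: 0.003
grasp_force: 5.2
```

```bash
cat > chk.py <<'E'
from est import *
import sys
s=r.sense();print(s["eef_pos"].round(1),s["tcp_rot"].round(3),s["contact_force"].round(1))
p=[float(v) for v in sys.argv[1:4]]
R=look("heater",p)
for k in([list(R)]+[[n] for n in R]):
    q,f=fit({n:R[n] for n in k},p,H);c,sn=np.cos(.09),np.sin(.09);d=q[:2]-[718.5,-1.5]
    print(k,q.round(3),round(f,3),"rel",np.round([c*d[0]+sn*d[1]+50,-sn*d[0]+c*d[1],q[2]-.09],3))
E
python3 chk.py 567 -22 .25
```

```text
[ 531.5 -113.4   27.8] [-3.139  0.007  0.278] [-10.   -2.7  -0.5]
['top', 'side'] [ 5.68444e+02 -2.04130e+01  2.58000e-01] 0.497 rel [-101.149   -5.35     0.168]
['top'] [ 5.68541e+02 -2.11670e+01  2.41000e-01] 0.409 rel [-101.12    -6.109    0.151]
['side'] [ 5.68011e+02 -1.88990e+01  2.69000e-01] 0.084 rel [-101.443   -3.802    0.179]
```

>>> carry_out([
  [0, 0, 0, -0.05, 0, 0, 1],
  [0, 0, 0, -0.06, -0.22, 0, 1],
  [0, 0, 0, -0.06, -0.44, 0, 1],
  [0, 0, 0, -0.06, -0.656, 0, 1],
  [0, 0, 0, -0.05, -0.656, 0, 1],
  [0, 0, 0, -0.035, -0.656, 0, 1],
  [0, 0, 0, -0.028, -0.656, 0, 1],
  [0, 0, 0, -0.024, -0.656, 0, 1],
])

```text
clock: 8.15
eef_pos: [485.0, 41.7, 29.0]
tcp_rot: [3.142, -0.0, 0.276]
contact_force: [-0.5, 0.1, -0.4]
opening: 0.002
grasp_force: 0.0
```

>>> carry_out([
  [0, 0, 0, 0.004, 0, 0, 1],
  [0, 0, 0, 0.008, 0, 0, 1],
  [0, 0, 0, 0.012, 0, 0, 1],
  [0, 0, 0, 0.016, 0, 0, 1],
  [0, 0, 0, 0.02, 0, 0, 1],
])

```text
clock: 8.78
eef_pos: [488.3, 43.8, 28.9]
tcp_rot: [-3.141, 0.002, 0.278]
contact_force: [-5.1, -2.8, 5.0]
opening: 0.002
grasp_force: 2.8
```

>>> carry_out([
  [0, 0, 0.0072, 0.0119, -0.0054, -0.0015, 1],
  [0, 0, 0.0143, 0.024, -0.0104, -0.003, 1],
  [0, 0, 0.0215, 0.0362, -0.0153, -0.004, 1],
  [0, 0, 0.0286, 0.0484, -0.0198, -0.004, 1],
  [0, 0, 0.0358, 0.0608, -0.0241, -0.004, 1],
  [0, 0, 0.043, 0.0733, -0.028, -0.004, 1],
  [0, 0, 0.0501, 0.0858, -0.0317, -0.004, 1],
  [0, 0, 0.0573, 0.0985, -0.0352, -0.004, 1],
])

```text
clock: 9.78
eef_pos: [505.7, 58.6, 28.8]
tcp_rot: [3.141, 0.009, 0.097]
contact_force: [-13.8, -2.8, 5.5]
opening: -0.005
grasp_force: 6.6
```

>>> carry_out([
  [0, 0, 0.0072, 0.0119, -0.0054, 0, 1],
  [0, 0, 0.0143, 0.024, -0.0104, 0, 1],
  [0, 0, 0.0215, 0.0362, -0.0153, 0, 1],
  [0, 0, 0.0286, 0.0484, -0.0198, 0, 1],
  [0, 0, 0.0358, 0.0608, -0.0241, 0, 1],
  [0, 0, 0.043, 0.0733, -0.028, 0, 1],
  [0, 0, 0.0501, 0.0858, -0.0317, 0, 1],
  [0, 0, 0.0573, 0.0985, -0.0352, 0, 1],
])

```text
clock: 10.78
eef_pos: [529.2, 70.1, 28.8]
tcp_rot: [3.14, 0.01, -0.083]
contact_force: [-14.0, 0.9, 5.6]
opening: -0.0
grasp_force: 7.0
```

```bash
python3 chk.py 587 -20 -.09
```

```text
[529.2  70.1  28.8] [ 3.14   0.01  -0.083] [-14.    0.9   5.6]
['top', 'side'] [ 5.84986e+02 -1.65150e+01 -7.20000e-02] 1.571 rel [-84.323  -2.955  -0.162]
['top'] [ 5.85344e+02 -1.55310e+01 -6.60000e-02] 0.604 rel [-83.878  -2.007  -0.156]
['side'] [ 5.84206e+02 -1.67720e+01 -6.90000e-02] 0.96 rel [-85.123  -3.14   -0.159]
```

>>> carry_out([
  [0, 0, 0, -0.05, 0, 0, 1],
  [0, 0, 0, -0.06, 0.22, 0.002, 1],
  [0, 0, 0, -0.06, 0.44, 0.004, 1],
  [0, 0, 0, -0.06, 0.656, 0.004, 1],
  [0, 0, 0, -0.05, 0.656, 0.004, 1],
  [0, 0, 0, -0.035, 0.656, 0.004, 1],
  [0, 0, 0, -0.028, 0.656, 0.004, 1],
  [0, 0, 0, -0.024, 0.656, 0.004, 1],
])

```text
clock: 11.98
eef_pos: [515.0, -91.6, 29.0]
tcp_rot: [-3.142, -0.0, -0.081]
contact_force: [-0.3, 0.1, 0.2]
opening: 0.004
grasp_force: 0.0
```

>>> carry_out([
  [0, 0, 0, 0.004, 0, 0, 1],
  [0, 0, 0, 0.008, 0, 0, 1],
  [0, 0, 0, 0.012, 0, 0, 1],
  [0, 0, 0, 0.016, 0, -0.001, 1],
  [0, 0, 0, 0.02, 0, -0.002, 1],
])

```text
clock: 12.6
eef_pos: [517.5, -92.8, 29.0]
tcp_rot: [-3.141, 0.004, -0.083]
contact_force: [-8.2, 1.2, 3.0]
opening: -0.003
grasp_force: 4.2
```

>>> carry_out([
  [0, 0, -0.0072, 0.0119, 0.0054, -0.002, 1],
  [0, 0, -0.0143, 0.024, 0.0104, -0.004, 1],
  [0, 0, -0.0215, 0.0362, 0.0153, -0.006, 1],
  [0, 0, -0.0286, 0.0484, 0.0198, -0.006, 1],
  [0, 0, -0.0358, 0.0608, 0.0241, -0.006, 1],
  [0, 0, -0.043, 0.0733, 0.028, -0.006, 1],
  [0, 0, -0.0501, 0.0858, 0.0317, -0.006, 1],
  [0, 0, -0.0573, 0.0985, 0.0352, -0.006, 1],
])

```text
clock: 13.6
eef_pos: [539.9, -104.1, 29.5]
tcp_rot: [-3.14, 0.007, 0.098]
contact_force: [-8.6, -3.4, -4.3]
opening: -0.001
grasp_force: 4.4
```

>>> carry_out([
  [0, 0, -0.0072, 0.0119, 0.0054, 0, 1],
  [0, 0, -0.0143, 0.024, 0.0104, 0, 1],
  [0, 0, -0.0215, 0.0362, 0.0153, 0, 1],
  [0, 0, -0.0286, 0.0484, 0.0198, 0, 1],
  [0, 0, -0.0358, 0.0608, 0.0241, 0, 1],
  [0, 0, -0.043, 0.0733, 0.028, 0, 1],
  [0, 0, -0.0501, 0.0858, 0.0317, 0, 1],
  [0, 0, -0.0573, 0.0985, 0.0352, 0, 1],
])

```text
clock: 14.6
eef_pos: [565.7, -110.8, 29.5]
tcp_rot: [-3.14, 0.006, 0.278]
contact_force: [-7.5, -5.6, -4.3]
opening: 0.004
grasp_force: 4.2
```

```bash
python3 chk.py 602 -17 .26
```

```text
[ 565.7 -110.8   29.5] [-3.14   0.006  0.278] [-7.5 -5.6 -4.3]
['top', 'side'] [ 6.0384e+02 -1.5432e+01  2.6800e-01] 0.436 rel [-65.449  -3.57    0.178]
['top'] [ 6.04406e+02 -1.49590e+01  2.61000e-01] 0.342 rel [-64.842  -3.15    0.171]
['side'] [ 6.02829e+02 -1.63830e+01  2.76000e-01] 0.086 rel [-66.54   -4.426   0.186]
```

>>> carry_out([
  [0, 0, 0, -0.05, 0, 0, 1],
  [0, 0, 0, -0.06, -0.22, 0.002, 1],
  [0, 0, 0, -0.06, -0.44, 0.004, 1],
  [0, 0, 0, -0.06, -0.656, 0.006, 1],
  [0, 0, 0, -0.05, -0.656, 0.006, 1],
  [0, 0, 0, -0.035, -0.656, 0.006, 1],
  [0, 0, 0, -0.028, -0.656, 0.006, 1],
  [0, 0, 0, -0.024, -0.656, 0.006, 1],
])

```text
clock: 15.8
eef_pos: [518.6, 44.9, 29.5]
tcp_rot: [3.142, -0.0, 0.276]
contact_force: [-0.4, -0.8, -0.1]
opening: 0.002
grasp_force: 0.0
```

>>> carry_out([
  [0, 0, 0, 0.004, 0, 0, 1],
  [0, 0, 0, 0.008, 0, 0, 1],
  [0, 0, 0, 0.012, 0, 0, 1],
  [0, 0, 0, 0.016, 0, -0.001, 1],
  [0, 0, 0, 0.02, 0, -0.002, 1],
])

```text
clock: 16.42
eef_pos: [522.9, 47.2, 30.0]
tcp_rot: [-3.142, 0.0, 0.278]
contact_force: [-2.7, -2.5, -1.6]
opening: -0.002
grasp_force: 1.4
```

>>> carry_out([
  [0, 0, 0.0072, 0.0119, -0.0054, -0.001, 1],
  [0, 0, 0.0143, 0.024, -0.0104, -0.003, 1],
  [0, 0, 0.0215, 0.0362, -0.0153, -0.0045, 1],
  [0, 0, 0.0286, 0.0484, -0.0198, -0.005, 1],
  [0, 0, 0.0358, 0.0608, -0.0241, -0.005, 1],
  [0, 0, 0.043, 0.0733, -0.028, -0.005, 1],
  [0, 0, 0.0501, 0.0858, -0.0317, -0.005, 1],
  [0, 0, 0.0573, 0.0985, -0.0352, -0.005, 1],
])

```text
clock: 17.42
eef_pos: [539.8, 62.0, 29.9]
tcp_rot: [3.141, 0.009, 0.096]
contact_force: [-10.5, -0.6, 0.1]
opening: 0.0
grasp_force: 5.3
```

>>> carry_out([
  [0, 0, 0.0072, 0.0119, -0.0054, 0, 1],
  [0, 0, 0.0143, 0.024, -0.0104, 0, 1],
  [0, 0, 0.0215, 0.0362, -0.0153, 0, 1],
  [0, 0, 0.0286, 0.0484, -0.0198, 0, 1],
  [0, 0, 0.0358, 0.0608, -0.0241, 0, 1],
  [0, 0, 0.043, 0.0733, -0.028, 0, 1],
  [0, 0, 0.0501, 0.0858, -0.0317, 0, 1],
  [0, 0, 0.0573, 0.0985, -0.0352, 0, 1],
])

```text
clock: 18.42
eef_pos: [563.4, 73.5, 29.9]
tcp_rot: [3.14, 0.009, -0.084]
contact_force: [-11.9, 0.8, 1.0]
opening: 0.002
grasp_force: 5.7
```

```bash
python3 chk.py 620 -13 -.09
```

```text
[563.4  73.5  29.9] [ 3.14   0.009 -0.084] [-11.9   0.8   1. ]
['top', 'side'] [ 6.18158e+02 -1.31370e+01 -5.50000e-02] 1.554 rel [-50.981  -2.571  -0.145]
['top'] [ 6.19429e+02 -1.38190e+01 -6.30000e-02] 0.573 rel [-49.777  -3.365  -0.153]
['side'] [ 6.18134e+02 -1.42180e+01 -6.80000e-02] 0.976 rel [-51.103  -3.646  -0.158]
```

>>> carry_out([
  [0, 0, 0, -0.05, 0, 0, 1],
  [0, 0, 0, -0.06, 0.22, 0.002, 1],
  [0, 0, 0, -0.06, 0.44, 0.004, 1],
  [0, 0, 0, -0.06, 0.656, 0.004, 1],
  [0, 0, 0, -0.05, 0.656, 0.004, 1],
  [0, 0, 0, -0.035, 0.656, 0.004, 1],
  [0, 0, 0, -0.028, 0.656, 0.004, 1],
  [0, 0, 0, -0.024, 0.656, 0.004, 1],
])

```text
clock: 19.62
eef_pos: [548.7, -88.3, 30.3]
tcp_rot: [-3.142, -0.0, -0.081]
contact_force: [-0.1, 0.4, 0.0]
opening: 0.004
grasp_force: 0.0
```

>>> carry_out([
  [0, 0, 0, 0.004, 0, 0, 1],
  [0, 0, 0, 0.008, 0, 0, 1],
  [0, 0, 0, 0.012, 0, 0, 1],
  [0, 0, 0, 0.016, 0, -0.001, 1],
  [0, 0, 0, 0.02, 0, -0.002, 1],
])

```text
clock: 20.25
eef_pos: [551.9, -89.6, 30.3]
tcp_rot: [-3.141, 0.003, -0.083]
contact_force: [-6.2, 1.2, 1.1]
opening: 0.001
grasp_force: 3.3
```

>>> carry_out([
  [0, 0, -0.0072, 0.0119, 0.0054, -0.002, 1],
  [0, 0, -0.0143, 0.024, 0.0104, -0.003, 1],
  [0, 0, -0.0215, 0.0362, 0.0153, -0.0045, 1],
  [0, 0, -0.0286, 0.0484, 0.0198, -0.0045, 1],
  [0, 0, -0.0358, 0.0608, 0.0241, -0.0045, 1],
  [0, 0, -0.043, 0.0733, 0.028, -0.0045, 1],
  [0, 0, -0.0501, 0.0858, 0.0317, -0.0045, 1],
  [0, 0, -0.0573, 0.0985, 0.0352, -0.0045, 1],
])

```text
clock: 21.25
eef_pos: [573.4, -100.4, 30.5]
tcp_rot: [-3.14, 0.007, 0.098]
contact_force: [-10.3, -1.2, -1.7]
opening: 0.001
grasp_force: 5.0
```

>>> carry_out([
  [0, 0, -0.0072, 0.0119, 0.0054, 0, 1],
  [0, 0, -0.0143, 0.024, 0.0104, 0, 1],
  [0, 0, -0.0215, 0.0362, 0.0153, 0, 1],
  [0, 0, -0.0286, 0.0484, 0.0198, 0, 1],
  [0, 0, -0.0358, 0.0608, 0.0241, 0, 1],
  [0, 0, -0.043, 0.0733, 0.028, 0, 1],
])

```text
clock: 22.0
eef_pos: [592.4, -105.8, 30.5]
tcp_rot: [-3.139, 0.007, 0.233]
contact_force: [-9.4, -2.8, -1.8]
opening: -0.002
grasp_force: 5.0
```

```bash
python3 chk.py 635 -12 .22
```

```text
[ 592.4 -105.8   30.5] [-3.139  0.007  0.233] [-9.4 -2.8 -1.8]
['top', 'side'] [ 6.34176e+02 -1.29550e+01  2.39000e-01] 0.478 rel [-35.012  -3.83    0.149]
['top'] [ 6.34394e+02 -1.26510e+01  2.27000e-01] 0.349 rel [-34.768  -3.547   0.137]
['side'] [ 6.34149e+02 -1.41860e+01  2.51000e-01] 0.128 rel [-35.15   -5.053   0.161]
```

>>> carry_out([
  [0, 0, 0, -0.05, 0, 0, 1],
  [0, 0, 0, -0.06, -0.22, 0.002, 1],
  [0, 0, 0, -0.06, -0.44, 0.004, 1],
  [0, 0, 0, -0.06, -0.656, 0.005, 1],
  [0, 0, 0, -0.05, -0.656, 0.005, 1],
  [0, 0, 0, -0.035, -0.656, 0.005, 1],
  [0, 0, 0, -0.028, -0.656, 0.005, 1],
  [0, 0, 0, -0.024, -0.656, 0.005, 1],
])

```text
clock: 23.2
eef_pos: [552.9, 51.4, 30.6]
tcp_rot: [3.142, -0.0, 0.231]
contact_force: [0.1, -0.7, 0.2]
opening: -0.002
grasp_force: 0.0
```

>>> carry_out([
  [0, 0, 0, 0.004, 0, 0, 1],
  [0, 0, 0, 0.008, 0, 0, 1],
  [0, 0, 0, 0.012, 0, 0, 1],
  [0, 0, 0, 0.016, 0, -0.001, 1],
  [0, 0, 0, 0.02, 0, -0.002, 1],
])

```text
clock: 23.82
eef_pos: [555.1, 53.0, 30.5]
tcp_rot: [-3.142, 0.005, 0.233]
contact_force: [-7.7, -4.7, 3.5]
opening: -0.001
grasp_force: 4.5
```

>>> carry_out([
  [0, 0, 0.0072, 0.0119, -0.0054, -0.001, 1],
  [0, 0, 0.0143, 0.024, -0.0104, -0.003, 1],
  [0, 0, 0.0215, 0.0362, -0.0153, -0.0045, 1],
  [0, 0, 0.0286, 0.0484, -0.0198, -0.005, 1],
  [0, 0, 0.0358, 0.0608, -0.0241, -0.005, 1],
  [0, 0, 0.043, 0.0733, -0.028, -0.005, 1],
  [0, 0, 0.0501, 0.0858, -0.0317, -0.005, 1],
  [0, 0, 0.0573, 0.0985, -0.0352, -0.005, 1],
])

```text
clock: 24.82
eef_pos: [575.2, 67.8, 30.7]
tcp_rot: [3.141, 0.008, 0.052]
contact_force: [-10.1, 1.2, -2.6]
opening: 0.002
grasp_force: 4.6
```

>>> carry_out([
  [0, 0, 0.0072, 0.0119, -0.0054, 0, 1],
  [0, 0, 0.0143, 0.024, -0.0104, 0, 1],
  [0, 0, 0.0215, 0.0362, -0.0153, 0, 1],
])

```text
clock: 25.2
eef_pos: [584.1, 72.2, 30.8]
tcp_rot: [3.141, 0.008, -0.016]
contact_force: [-9.4, 0.4, -1.8]
opening: 0.0
grasp_force: 4.6
```

```bash
python3 chk.py 648 -10 -.02
```

```text
[584.1  72.2  30.8] [ 3.141  0.008 -0.016] [-9.4  0.4 -1.8]
['top', 'side'] [ 6.44777e+02 -1.06580e+01 -2.00000e-03] 1.669 rel [-24.248  -2.494  -0.092]
['top'] [ 6.46947e+02 -1.00550e+01 -5.00000e-03] 0.664 rel [-22.032  -2.089  -0.095]
['side'] [ 6.43668e+02 -1.15270e+01  3.00000e-03] 0.987 rel [-25.43   -3.261  -0.087]
```

>>> carry_out([
  [0, 0, 0, -0.05, 0, 0, 1],
  [0, 0, 0, -0.06, 0.22, 0.002, 1],
  [0, 0, 0, -0.06, 0.44, 0.004, 1],
  [0, 0, 0, -0.06, 0.656, 0.004, 1],
  [0, 0, 0, -0.05, 0.656, 0.004, 1],
  [0, 0, 0, -0.035, 0.656, 0.004, 1],
  [0, 0, 0, -0.028, 0.656, 0.004, 1],
  [0, 0, 0, -0.024, 0.656, 0.004, 1],
])

```text
clock: 26.4
eef_pos: [579.9, -90.7, 31.4]
tcp_rot: [-3.142, -0.0, -0.013]
contact_force: [-0.8, 0.3, -0.2]
opening: -0.003
grasp_force: 0.0
```

>>> carry_out([
  [0, 0, 0, 0.004, 0, 0, 1],
  [0, 0, 0, 0.008, 0, 0, 1],
  [0, 0, 0, 0.012, 0, 0, 1],
  [0, 0, 0, 0.016, 0, -0.001, 1],
  [0, 0, 0, 0.02, 0, -0.002, 1],
])

```text
clock: 27.02
eef_pos: [584.0, -91.9, 31.7]
tcp_rot: [-3.141, 0.001, -0.015]
contact_force: [-4.2, -0.5, 1.0]
opening: 0.004
grasp_force: 1.8
```

>>> carry_out([
  [0, 0, -0.0048, 0.0079, 0.0036, -0.001, 1],
  [0, 0, -0.0095, 0.0159, 0.0071, -0.002, 1],
  [0, 0, -0.0143, 0.024, 0.0104, -0.003, 1],
  [0, 0, -0.0191, 0.0321, 0.0137, -0.004, 1],
  [0, 0, -0.0239, 0.0402, 0.0168, -0.0045, 1],
  [0, 0, -0.0286, 0.0484, 0.0198, -0.0045, 1],
  [0, 0, -0.0334, 0.0567, 0.0227, -0.0045, 1],
  [0, 0, -0.0382, 0.065, 0.0254, -0.0045, 1],
])

```text
clock: 28.02
eef_pos: [596.5, -98.2, 31.7]
tcp_rot: [-3.14, 0.008, 0.106]
contact_force: [-11.9, -0.3, 3.3]
opening: -0.003
grasp_force: 6.0
```

>>> carry_out([
  [0, 0, 0, -0.1, 0, 0, 1],
  [0, 0, 0, -0.2, 0, -0.2, 1],
  [0, 0, 0, -0.45, 0, -0.4, 1],
  [0, 0, 0, -0.7, 0.3, -0.6, 1],
  [0, 0, 0, -0.8, 0.6, -0.6, 1],
  [0, 0, 0, -0.8, 0.8, -0.6, 1],
  [0, 0, 0, -0.8, 0.8, -0.6, 1],
])

```text
clock: 28.9
eef_pos: [422.4, -320.7, 184.0]
tcp_rot: [3.14, -0.001, 0.105]
contact_force: [0.7, -0.3, -0.2]
opening: 0.004
grasp_force: 0.0
```

Run:
```python
from est import *
print(r.sense()["eef_pos"])
out={}
for n in("top","side"):
    cv2.imwrite(f"pics/{n}2.png",r.grab_frame(n)[:,:,::-1])
for l,p,d in(("heater",[653,-10,.13],H),("dock",[718.5,-1.5,.09],D)):
    R=look(l,p)
    for k in([list(R)]+[[n] for n in R]):q=fit({n:R[n] for n in k},p,d);print(l,k,q[0].round(3),round(q[1],3))
a=cv2.imread("pics/top2.png")[135:225,290:400];b=cv2.imread("pics/side2.png")[140:240,200:350]
z=lambda i:cv2.resize(i,(800,int(800*i.shape[0]/i.shape[1])),interpolation=cv2.INTER_CUBIC)
cv2.imwrite("pics/zt2.png",z(a)[:600]);cv2.imwrite("pics/zs2.png",z(b)[:600])
```

```text
[ 422.40977434 -320.68094018  184.03075023]
heater ['top'] [ 6.5164e+02 -1.0709e+01  8.7000e-02] 0.037
heater ['top'] [ 6.5164e+02 -1.0709e+01  8.7000e-02] 0.037
dock ['top', 'side'] [ 7.20653e+02 -3.13700e+00  8.10000e-02] 0.494
dock ['top'] [ 7.20972e+02 -3.20700e+00  7.40000e-02] 0.043
dock ['side'] [ 7.24268e+02 -5.14400e+00  1.68000e-01] 0.416
```

View pics/zt2.png

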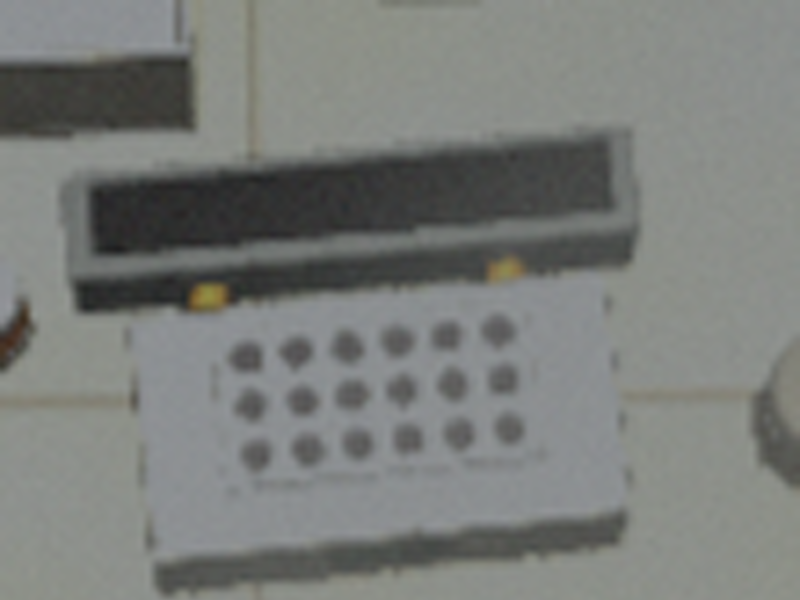

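The zoom shows the heater's back (white edge at y≈310 left, 285 right) almost parallel to the rail and just short of both brass tips at (208,295) and (505,268). Next I measure the edges to sub-pixel accuracy.

```bash
cat > edge.py <<'E'
from est import *
from scipy.ndimage import map_coordinates, gaussian_filter1d
t=np.arange(-9,9.01,.1)
def prof(img,n,p,x,z,ys):
    c,s=np.cos(p[2]),np.sin(p[2])
    X=x+t[None]+0*ys[:,None];Y=ys[:,None]+0*X
    W=np.stack([p[0]+c*X-s*Y,p[1]+s*X+c*Y,z+0*X],-1).reshape(-1,3)
    uv=proj(n,W)
    v=map_coordinates(img,[uv[:,1],uv[:,0]],order=1).reshape(X.shape).mean(0)
    g=np.gradient(gaussian_filter1d(v,12),t);return v,g
def edge(img,n,p,x,z,ys,sign):
    v,g=prof(img,n,p,x,z,ys);g=sign*g;i=g[5:-5].argmax()+5
    w=np.clip(g[max(0,i-30):i+31],0,None);return (w*t[max(0,i-30):i+31]).sum()/w.sum(), g[i]
def avg(n,k=6):return np.mean([cv2.cvtColor(r.grab_frame(n),cv2.COLOR_RGB2GRAY).astype(float) for _ in range(k)],0)
E
cat > m.py <<'E'
from edge import *
import sys
im=avg("top");h=[float(v) for v in sys.argv[1:4]];d=[720.5,-3,.085]
L,Rr=np.arange(35,90,1.),np.arange(-90,-35,1.)
for nm,p,x,z,s in(("h back",h,50,64,-1),("h front top",h,-50,64,1),("h front bot",h,-50,4,-1),("d rim front",d,0,50,1),("d back",d,45,50,1),("d rim back in",d,40,50,1)):
    print(nm,[np.round(edge(im,"top",p,x,z,ys,s),2) for ys in(L,Rr)])
E
python3 m.py 651.6 -10.7 .087
```

```text
h back [array([-2.03,  9.25]), array([-1.57,  8.77])]
h front top [array([-2.8 ,  9.43]), array([-1.74,  9.58])]
h front bot [array([-1.78,  9.29]), array([-0.85,  9.85])]
d rim front [array([-0.91, 10.01]), array([-0.79,  6.87])]
d back [array([-5.59, 10.94]), array([-5.13,  8.89])]
d rim back in [array([-0.98, 11.01]), array([-0.22,  8.9 ])]
```

Run:
```python
from plan import *
np.set_printoptions(legacy='1.25')
c=(422.4,-320.7,184,.105);a=(490,-110,150,.1);b=(548,62,100,.093);t=(574,64.6,31,.093)
print(rel(c,a),rel(a,b),rel(b,(548,62,31,.093)),rel(b,t));swing('L',.075,8,1)
```

```text
[ 0.0016  0.3572 -0.8098  0.136 ] [ 0.0022  0.2995 -0.6614  0.2   ] [-0.     0.     0.     0.276] [-0.      0.1045 -0.0007  0.276 ]
[0, 0, 0.003, 0.005, -0.0023, -0.0005, 1]
[0, 0, 0.006, 0.0099, -0.0045, -0.001, 1]
[0, 0, 0.009, 0.0149, -0.0067, -0.0015, 1]
[0, 0, 0.0119, 0.02, -0.0088, -0.002, 1]
[0, 0, 0.0149, 0.025, -0.0109, -0.0025, 1]
[0, 0, 0.0179, 0.0301, -0.0129, -0.003, 1]
[0, 0, 0.0209, 0.0352, -0.0149, -0.0035, 1]
[0, 0, 0.0239, 0.0402, -0.0168, -0.004, 1]
```

>>> carry_out([
  [0, 0, 0.0016, 0.3572, -0.8098, 0.136, 1],
  [0, 0, 0.0016, 0.3572, -0.8098, 0.136, 1],
  [0, 0, 0.0016, 0.3572, -0.8098, 0.136, 1],
  [0, 0, 0.0016, 0.3572, -0.8098, 0.136, 1],
  [0, 0, 0.0016, 0.3572, -0.8098, 0.136, 1],
])

```text
clock: 30.32
eef_pos: [490.8, -105.4, 148.6]
tcp_rot: [-3.141, 0.0, 0.103]
contact_force: [-0.3, -0.5, 0.3]
opening: 0.006
grasp_force: 0.0
```

>>> carry_out([
  [0, 0, 0.0022, 0.2995, -0.6614, 0.2, 1],
  [0, 0, 0.0022, 0.2995, -0.6614, 0.2, 1],
  [0, 0, 0.0022, 0.2995, -0.6614, 0.2, 1],
  [0, 0, 0.0022, 0.2995, -0.6614, 0.2, 1],
  [0, 0, 0.0022, 0.2995, -0.6614, 0.2, 1],
])

```text
clock: 30.95
eef_pos: [548.2, 63.6, 98.9]
tcp_rot: [3.141, 0.001, 0.094]
contact_force: [-0.3, -0.8, -0.0]
opening: -0.003
grasp_force: 0.0
```

>>> carry_out([
  [0, 0, 0, 0, 0, 0.15, 1],
  [0, 0, 0, 0, 0, 0.276, 1],
  [0, 0, 0, 0.04, 0, 0.276, 1],
  [0, 0, 0, 0.08, 0, 0.276, 1],
  [0, 0, 0, 0.095, 0, 0.276, 1],
  [0, 0, 0, 0.105, 0, 0.276, 1],
  [0, 0, 0, 0.11, 0, 0.276, 1],
])

```text
clock: 31.82
eef_pos: [576.1, 67.0, 30.4]
tcp_rot: [3.142, -0.001, 0.093]
contact_force: [0.3, 0.3, -0.3]
opening: 0.002
grasp_force: 0.0
```

>>> carry_out([
  [0, 0, 0, 0.005, 0, 0, 1],
  [0, 0, 0, 0.009, 0, 0, 1],
  [0, 0, 0, 0.013, 0, 0, 1],
  [0, 0, 0, 0.017, 0, 0, 1],
  [0, 0, 0, 0.021, 0, -0.001, 1],
])

```text
clock: 32.45
eef_pos: [580.9, 67.4, 30.2]
tcp_rot: [-3.142, 0.0, 0.093]
contact_force: [-3.3, 0.8, -0.7]
opening: 0.002
grasp_force: 1.5
```

>>> carry_out([
  [0, 0, 0, 0.003, 0, -0.001, 1],
  [0, 0, 0, 0.006, 0, -0.002, 1],
])

```text
clock: 32.7
eef_pos: [580.9, 67.4, 30.2]
tcp_rot: [3.142, 0.003, 0.093]
contact_force: [-6.4, -0.2, 0.2]
opening: 0.002
grasp_force: 3.2
```

>>> carry_out([
  [0, 0, 0.003, 0.005, -0.0023, -0.001, 1],
  [0, 0, 0.006, 0.01, -0.0045, -0.002, 1],
  [0, 0, 0.009, 0.015, -0.0067, -0.003, 1],
  [0, 0, 0.012, 0.02, -0.0088, -0.0035, 1],
  [0, 0, 0.015, 0.025, -0.0109, -0.004, 1],
  [0, 0, 0.018, 0.03, -0.0129, -0.004, 1],
  [0, 0, 0.021, 0.035, -0.0149, -0.004, 1],
  [0, 0, 0.024, 0.04, -0.0168, -0.004, 1],
])

```text
clock: 33.7
eef_pos: [588.7, 72.4, 30.3]
tcp_rot: [3.141, 0.007, 0.017]
contact_force: [-8.9, 0.2, -3.0]
opening: -0.002
grasp_force: 4.2
```

>>> carry_out([
  [0, 0, 0, -0.05, 0, 0, 1],
  [0, 0, 0, -0.06, 0.22, 0.002, 1],
  [0, 0, 0, -0.06, 0.44, 0.004, 1],
  [0, 0, 0, -0.06, 0.656, 0.004, 1],
  [0, 0, 0, -0.05, 0.656, 0.004, 1],
  [0, 0, 0, -0.035, 0.656, 0.004, 1],
  [0, 0, 0, -0.028, 0.656, 0.004, 1],
  [0, 0, 0, -0.024, 0.656, 0.004, 1],
])

```text
clock: 34.7
eef_pos: [589.2, -90.2, 30.7]
tcp_rot: [-3.142, -0.0, 0.019]
contact_force: [-0.3, 0.4, 0.2]
opening: 0.002
grasp_force: 0.0
```

>>> carry_out([
  [0, 0, 0, 0.004, 0, 0, 1],
  [0, 0, 0, 0.008, 0, 0, 1],
  [0, 0, 0, 0.012, 0, 0, 1],
  [0, 0, 0, 0.015, 0, -0.001, 1],
  [0, 0, 0, 0.018, 0, -0.002, 1],
])

```text
clock: 35.33
eef_pos: [593.5, -91.4, 31.3]
tcp_rot: [-3.142, 0.0, 0.017]
contact_force: [0.3, 0.1, -0.2]
opening: 0.002
grasp_force: 0.0
```

>>> carry_out([
  [0, 0, -0.004, 0.003, 0, 0, 1],
  [0, 0, -0.004, 0.006, 0, -0.001, 1],
  [0, 0, -0.004, 0.009, 0, -0.002, 1],
])

```text
clock: 35.7
eef_pos: [594.3, -91.4, 31.3]
tcp_rot: [-3.141, 0.003, 0.03]
contact_force: [-6.5, -1.5, 1.7]
opening: 0.003
grasp_force: 3.3
```

Run:
```python
from plan import *
np.set_printoptions(legacy='1.25')
swing('R',.13,8,1)
```

```text
[0, 0, -0.0052, 0.0086, 0.0039, -0.0005, 1]
[0, 0, -0.0103, 0.0173, 0.0076, -0.001, 1]
[0, 0, -0.0155, 0.026, 0.0113, -0.0015, 1]
[0, 0, -0.0207, 0.0348, 0.0147, -0.002, 1]
[0, 0, -0.0259, 0.0437, 0.0181, -0.0025, 1]
[0, 0, -0.031, 0.0526, 0.0212, -0.003, 1]
[0, 0, -0.0362, 0.0615, 0.0243, -0.0035, 1]
[0, 0, -0.0414, 0.0705, 0.0272, -0.004, 1]
```

>>> carry_out([
  [0, 0, -0.0052, 0.0086, 0.0039, -0.001, 1],
  [0, 0, -0.0103, 0.0173, 0.0076, -0.002, 1],
  [0, 0, -0.0155, 0.026, 0.0113, -0.003, 1],
  [0, 0, -0.0207, 0.0348, 0.0147, -0.004, 1],
  [0, 0, -0.0259, 0.0437, 0.0181, -0.0045, 1],
  [0, 0, -0.031, 0.0526, 0.0212, -0.005, 1],
  [0, 0, -0.0362, 0.0615, 0.0243, -0.005, 1],
  [0, 0, -0.0414, 0.0705, 0.0272, -0.005, 1],
])

```text
clock: 36.7
eef_pos: [608.7, -97.3, 31.4]
tcp_rot: [-3.139, 0.01, 0.161]
contact_force: [-14.5, -1.9, 2.9]
opening: -0.003
grasp_force: 7.6
```

>>> carry_out([
  [0, 0, 0, -0.1, 0, 0, 1],
  [0, 0, 0, -0.2, 0, -0.2, 1],
  [0, 0, 0, -0.45, 0, -0.4, 1],
  [0, 0, 0, -0.7, 0.3, -0.6, 1],
  [0, 0, 0, -0.8, 0.6, -0.6, 1],
  [0, 0, 0, -0.8, 0.8, -0.6, 1],
  [0, 0, 0, -0.8, 0.8, -0.6, 1],
])

```text
clock: 37.58
eef_pos: [448.0, -329.4, 184.1]
tcp_rot: [3.14, -0.002, 0.16]
contact_force: [0.2, 0.6, 0.1]
opening: 0.003
grasp_force: 0.0
```

```bash
python3 m.py 658.5 -10 .15
```

```text
h back [array([-0.75, 14.61]), array([-2.39, 10.6 ])]
h front top [array([-0.5 ,  9.62]), array([-1.41,  9.61])]
h front bot [array([0.34, 9.38]), array([-0.59,  9.74])]
d rim front [array([-0.91,  9.99]), array([-0.05,  6.24])]
d back [array([-5.59, 11.02]), array([-5.13,  8.91])]
d rim back in [array([-0.98, 11.09]), array([-0.23,  8.91])]
```

Run:
```python
from plan import *
np.set_printoptions(legacy='1.25')
c=(448,-329.4,184.1,.16);a=(503,-120,150,.15);b=(553,58,100,.14);t=(581,62,31,.14)
print(rel(c,a),rel(a,b),rel(b,t));swing('L',.085,8,1)
```

```text
[ 0.0032  0.3506 -0.7919  0.1364] [ 0.0032  0.3042 -0.6741  0.2   ] [-0.000e+00  1.131e-01 -2.000e-04  2.760e-01]
[0, 0, 0.0034, 0.0056, -0.0026, -0.0005, 1]
[0, 0, 0.0068, 0.0113, -0.0051, -0.001, 1]
[0, 0, 0.0101, 0.017, -0.0075, -0.0015, 1]
[0, 0, 0.0135, 0.0227, -0.0099, -0.002, 1]
[0, 0, 0.0169, 0.0284, -0.0122, -0.0025, 1]
[0, 0, 0.0203, 0.0341, -0.0145, -0.003, 1]
[0, 0, 0.0237, 0.0399, -0.0167, -0.0035, 1]
[0, 0, 0.0271, 0.0457, -0.0188, -0.004, 1]
```

>>> carry_out([
  [0, 0, 0.0032, 0.3506, -0.7919, 0.136, 1],
  [0, 0, 0.0032, 0.3506, -0.7919, 0.136, 1],
  [0, 0, 0.0032, 0.3506, -0.7919, 0.136, 1],
  [0, 0, 0.0032, 0.3506, -0.7919, 0.136, 1],
  [0, 0, 0.0032, 0.3506, -0.7919, 0.136, 1],
])

```text
clock: 38.5
eef_pos: [502.8, -114.2, 148.5]
tcp_rot: [-3.141, 0.001, 0.155]
contact_force: [0.3, 0.0, -0.3]
opening: 0.003
grasp_force: 0.0
```

>>> carry_out([
  [0, 0, 0.0032, 0.3042, -0.6741, 0.2, 1],
  [0, 0, 0.0032, 0.3042, -0.6741, 0.2, 1],
  [0, 0, 0.0032, 0.3042, -0.6741, 0.2, 1],
  [0, 0, 0.0032, 0.3042, -0.6741, 0.2, 1],
  [0, 0, 0.0032, 0.3042, -0.6741, 0.2, 1],
])

```text
clock: 39.12
eef_pos: [552.6, 60.4, 98.9]
tcp_rot: [3.141, 0.001, 0.142]
contact_force: [0.0, 0.0, -0.5]
opening: -0.0
grasp_force: 0.0
```

>>> carry_out([
  [0, 0, 0, 0, 0, 0.15, 1],
  [0, 0, 0, 0, 0, 0.276, 1],
  [0, 0, 0, 0.04, 0, 0.276, 1],
  [0, 0, 0, 0.08, 0, 0.276, 1],
  [0, 0, 0, 0.1, 0, 0.276, 1],
  [0, 0, 0, 0.11, 0, 0.276, 1],
  [0, 0, 0, 0.114, 0, 0.276, 1],
])

```text
clock: 40.0
eef_pos: [581.5, 64.6, 30.4]
tcp_rot: [3.142, -0.001, 0.14]
contact_force: [0.0, -0.6, 0.7]
opening: -0.0
grasp_force: 0.0
```

>>> carry_out([
  [0, 0, 0, 0.004, 0, 0, 1],
  [0, 0, 0, 0.008, 0, 0, 1],
  [0, 0, 0, 0.012, 0, 0, 1],
  [0, 0, 0, 0.016, 0, 0, 1],
  [0, 0, 0, 0.02, 0, -0.001, 1],
])

```text
clock: 40.62
eef_pos: [585.6, 65.1, 30.0]
tcp_rot: [-3.142, 0.001, 0.14]
contact_force: [-3.2, 0.0, 1.1]
opening: 0.005
grasp_force: 1.6
```

>>> carry_out([
  [0, 0, 0.0034, 0.0056, -0.0026, -0.001, 1],
  [0, 0, 0.0068, 0.0113, -0.0051, -0.002, 1],
  [0, 0, 0.0101, 0.017, -0.0075, -0.003, 1],
  [0, 0, 0.0135, 0.0227, -0.0099, -0.004, 1],
  [0, 0, 0.0169, 0.0284, -0.0122, -0.005, 1],
  [0, 0, 0.0203, 0.0341, -0.0145, -0.005, 1],
  [0, 0, 0.0237, 0.0399, -0.0167, -0.005, 1],
  [0, 0, 0.0271, 0.0457, -0.0188, -0.005, 1],
])

```text
clock: 41.62
eef_pos: [592.2, 70.9, 30.1]
tcp_rot: [3.141, 0.009, 0.054]
contact_force: [-14.5, -2.4, 4.0]
opening: -0.002
grasp_force: 6.7
```

>>> carry_out([
  [0, 0, 0, 0, 0, -0.0025, 1],
  [0, 0, 0, 0.001, 0, -0.005, 1],
  [0, 0, 0.002, 0.004, -0.002, -0.006, 1],
  [0, 0, 0.004, 0.007, -0.003, -0.006, 1],
  [0, 0, 0.006, 0.01, -0.0045, -0.006, 1],
])

```text
clock: 42.25
eef_pos: [594.3, 72.4, 30.9]
tcp_rot: [3.141, 0.01, 0.036]
contact_force: [-11.7, 0.7, -4.4]
opening: 0.003
grasp_force: 5.4
```

>>> carry_out([
  [0, 0, 0.001, 0.002, -0.001, 0.001, 1],
  [0, 0, 0.002, 0.0045, -0.002, 0.001, 1],
  [0, 0, 0.003, 0.007, -0.003, 0.001, 1],
])

```text
clock: 42.62
eef_pos: [595.4, 73.1, 30.8]
tcp_rot: [3.141, 0.011, 0.026]
contact_force: [-13.6, -0.6, 1.2]
opening: -0.002
grasp_force: 7.0
```

>>> carry_out([
  [0, 0, 0, -0.05, 0, 0, 1],
  [0, 0, 0, -0.06, 0.22, 0.002, 1],
  [0, 0, 0, -0.06, 0.44, 0.004, 1],
  [0, 0, -0.01, -0.06, 0.656, 0.004, 1],
  [0, 0, -0.01, -0.05, 0.656, 0.004, 1],
  [0, 0, -0.01, -0.035, 0.656, 0.004, 1],
  [0, 0, -0.01, -0.028, 0.656, 0.004, 1],
  [0, 0, -0.01, -0.024, 0.656, 0.004, 1],
])

```text
clock: 43.62
eef_pos: [599.6, -89.4, 31.7]
tcp_rot: [-3.142, -0.0, 0.06]
contact_force: [-0.1, -0.2, 0.4]
opening: 0.003
grasp_force: 0.0
```

>>> carry_out([
  [0, 0, 0, 0.004, 0, 0, 1],
  [0, 0, 0, 0.008, 0, 0, 1],
  [0, 0, 0, 0.012, 0, 0, 1],
  [0, 0, 0, 0.015, 0, -0.001, 1],
  [0, 0, 0, 0.018, 0, -0.002, 1],
])

```text
clock: 44.25
eef_pos: [603.9, -90.4, 32.2]
tcp_rot: [-3.142, 0.0, 0.058]
contact_force: [0.3, -0.4, 0.4]
opening: -0.0
grasp_force: 0.0
```

>>> carry_out([
  [0, 0, 0, 0.004, 0, 0, 1],
  [0, 0, 0, 0.007, 0, 0, 1],
  [0, 0, 0, 0.01, 0, -0.001, 1],
  [0, 0, 0, 0.012, 0, -0.002, 1],
])

```text
clock: 44.75
eef_pos: [604.0, -90.3, 32.1]
tcp_rot: [-3.141, 0.006, 0.058]
contact_force: [-10.4, -3.2, 4.1]
opening: 0.001
grasp_force: 5.0
```

>>> carry_out([
  [0, 0, 0, 0, 0, -0.0025, 1],
  [0, 0, -0.002, 0.003, 0.001, -0.005, 1],
  [0, 0, -0.004, 0.007, 0.0025, -0.006, 1],
  [0, 0, -0.006, 0.011, 0.004, -0.006, 1],
  [0, 0, -0.008, 0.014, 0.0055, -0.006, 1],
  [0, 0, -0.01, 0.017, 0.007, -0.006, 1],
])

```text
clock: 45.5
eef_pos: [606.3, -91.6, 32.4]
tcp_rot: [-3.14, 0.01, 0.09]
contact_force: [-11.9, -2.6, -1.0]
opening: 0.003
grasp_force: 6.2
```

>>> carry_out([
  [0, 0, -0.001, 0.003, 0.001, 0, 1],
  [0, 0, -0.002, 0.006, 0.002, 0, 1],
  [0, 0, -0.003, 0.009, 0.003, -0.0005, 1],
  [0, 0, -0.004, 0.012, 0.004, -0.0005, 1],
])

```text
clock: 46.0
eef_pos: [608.5, -92.5, 32.4]
tcp_rot: [-3.14, 0.011, 0.102]
contact_force: [-15.4, -4.6, 1.8]
opening: 0.002
grasp_force: 8.0
```

>>> carry_out([
  [0, 0, 0, -0.02, 0, 0, 1],
  [0, 0, 0, -0.15, 0, -0.05, 1],
  [0, 0, 0, -0.3, 0, -0.3, 1],
  [0, 0, 0, -0.6, 0.2, -0.5, 1],
  [0, 0, 0, -0.8, 0.5, -0.6, 1],
  [0, 0, 0, -0.8, 0.8, -0.6, 1],
  [0, 0, 0, -0.8, 0.8, -0.6, 1],
  [0, 0, 0, -0.8, 0.8, -0.6, 1],
])

```text
clock: 47.0
eef_pos: [435.7, -315.3, 185.8]
tcp_rot: [3.139, -0.003, 0.099]
contact_force: [0.3, 1.2, 0.7]
opening: 0.003
grasp_force: 0.0
```

```bash
python3 m.py 662 -10 .087
python3 - <<'E'
from est import *
s=r.sense();print(s["clock"],s["eef_pos"])
for n in("top","side"):cv2.imwrite(f"pics/{n}3.png",r.grab_frame(n)[:,:,::-1])
R=look("heater",[662,-10,.087])
for n in R:print(n,fit({n:R[n]},[662,-10,.087],H))
a=cv2.imread("pics/top3.png")[135:225,290:400]
cv2.imwrite("pics/zt3.png",cv2.resize(a,(733,600),interpolation=cv2.INTER_CUBIC))
E
```

```text
h back [array([-1.2, 14.7]), array([-1.12,  9.8 ])]
h front top [array([-0.05,  9.95]), array([0.09, 9.51])]
h front bot [array([0.85, 9.62]), array([ 1.31, 10.19])]
d rim front [array([0.08, 9.09]), array([0.27, 5.9 ])]
d back [array([-5.59, 10.96]), array([-5.13,  8.96])]
d rim back in [array([-0.98, 11.03]), array([-0.31,  8.96])]
47.3 [ 435.8586661  -310.16860434  183.84484882]
top (array([ 6.63658037e+02, -8.61202618e+00,  8.95876464e-02]), np.float64(0.03380716004813478))
side (array([ 6.61328773e+02, -8.77930651e+00,  1.15993598e-01]), np.float64(0.0630540780141844))
```

View pics/zt3.png

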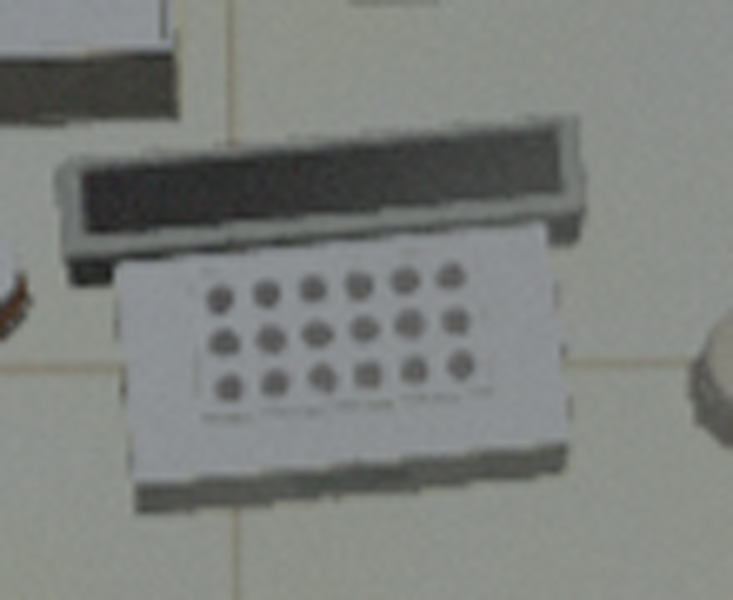

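View pics/side3.png

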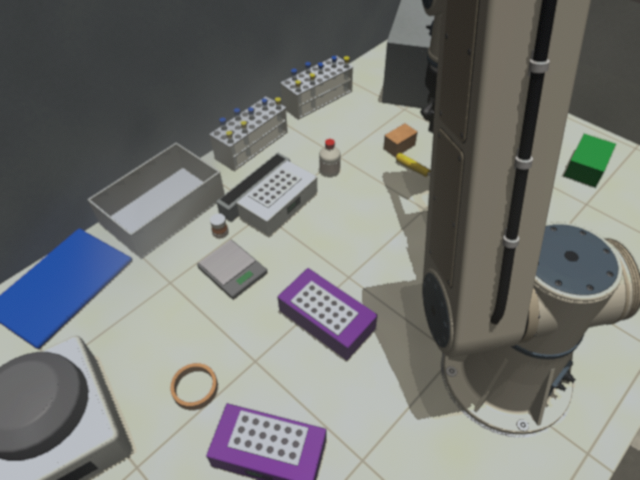

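The top zoom shows the heater flush and parallel at the rail. Its back edge runs from (115,262) to (548,225), and the front edge fit gives a yaw of about 0.089 against the dock's 0.086. The back is about 7.7 mm short of the rail face, so both plungers are pressed in by roughly 4.3 mm, with the heater about 2 mm off centre. The side view shows the bystanders in place and the arm clear, so I hand the job in.

```bash
python3 -c "
from rig import r
print(r.sign_off())"
```

```text
the job is handed in; nothing more can be done
None
```

I walked the heater into the dock and handed the job in at about 47 s: by camera estimate both plungers are pressed in about 4 mm, it sits about 2 mm off centre, and the highest push I read was 16.2 N (force was only read at the end of each move).

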